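# Open the exposure unit, lock its lid stay and load the label plate

## Task

Load the thin label plate into the exposure unit. First raise the unit's lid to full height and press the black knuckle of the folding stay at its side away from you, past straight, until it locks and the lid stands open unaided. Then slide the plate to the front edge of the wooden riser until about a third of it overhangs towards you, take it from there and lay it flat, engraved face up, in the middle of the glass, its long sides running front to back; leave the lid up and locked, and do not disturb the bottles or the carton.

Things in the scene. Friction and masses are not known exactly. Their poses are not given: they have to be found in the camera images.
- unit: Grey exposure unit on the bench: a shallow metal tray, 230 mm front to back (its x), 300 mm wide (its y), rim 65 mm high, under a flip-top lid. Origin: centre of its underside, on the bench; x points from the front (handle, controls) to the hinge side, y to its left, z up. The hinge line is the back rim: x = +115 mm, z = 65 mm, along y. The folding stay is outside its right wall.
- bed (a point): Centre of the top face of the level glass bed inside the unit: 53 mm above the bench, 12 mm below the rim; the glass is 202 mm front to back and 272 mm wide. Axes as the unit's.
- lid (a joint): Lid angle: 0 shut, 1.14 (65 deg) at full height, when the stay is straight; 1.13 resting on the locked stay. The lid is a slab 230 x 300 x 22 mm, about 0.6 kg, lying on the rim when shut. Let go below 0.95 it sinks or falls shut; above 1.08 the stay's stiff middle pivot keeps it up for the moment, sagging by a degree or two, until the stay is pressed home.
- handle (a point): Middle of the round bar of the black bow handle on the lid's front edge: bar 12 mm thick, 100 mm long along the unit's y, centre 40 mm in front of the lid's front face, 270 mm from the hinge line and 11 mm above the lid's underside, so 76 mm above the bench when shut. It turns with the lid; axes as the unit's when shut.
- stay (a joint): Angle at the stay's middle pivot, from 0 folded (lid shut), 2.67 straight, 2.84 at its stop past straight, where the lid's weight keeps it locked (locked above 2.75). It unfolds by itself as the lid is raised: 2.0 at lid 1.05, 2.3 at 1.11. The stay is two flat steel strips: the lower, 98 mm, pivots on the unit at x = +25, z = 50 mm; the upper, 54 mm, on the lid.
- knuckle (a point): Centre of the black thumb roller on the stay's middle pivot, 24 mm across, 24 mm long, axis along the unit's y, 176 mm right of the unit's middle. Lid up, it is about 147 mm above the bench, at unit x = +20 to +40 mm, bulging to the front below the lid's slope. Pressing it along the unit's +x, away from the robot, with 5 to 8 N takes it past straight (x = +51 mm) to its stop (x = +56, z = 143 mm).
- plate: Aluminium label plate, 150 x 60 x 3 mm, about 0.09 kg, lying flat on the riser, engraved face up. Origin: centre of its underside; x along its length, from the end nearer the robot to the other; y across its width; z up.
- plate_front (a point): Middle of the plate's short end nearer the riser's front edge (75 mm along -x from the plate's centre), at half its thickness.
- riser: Low varnished plywood bench riser, 200 mm front to back (its x), 220 mm wide (its y), top 70 mm above the bench; smooth, so the plate slides easily on it under a fingertip pressed on top (about 15 N does). Origin: centre of its footprint on the bench; its front edge, facing the robot, is at x = -100 mm. The top board is 15 mm thick with open space under the front edge.
- bottle_near: Square filled glass bottle with black cap, 42 x 66 x 123 mm, standing on the bench near the robot. Leave alone. Origin: centre of its underside.
- bottle_right: The same kind of bottle, standing right of the riser. Leave alone. Origin: centre of its underside.
- carton: Small closed cardboard carton, 110 x 80 x 90 mm, left of the unit. Leave alone. Origin: centre of its underside.
There are look-alikes about, which are no part of the job. Of the things that look like the plate, the smallest one is meant.

How it is judged:
On the way, in this order (a step that is already met when the one before it is completed fails the run):
1. the lid is up and its stay is pressed past straight and locked (value of joint lid above 1.1 rad and value of joint stay above 2.75 rad), for 0.3 s.
2. the plate lies flat on the riser with 35 to 72 mm of it overhanging the riser's front edge (x of plate_front in the frame of riser between -0.172 and -0.135 m and z of plate in the frame of riser between 0.067 and 0.073 m and angle between plate's own z axis and vertical below 0.06 rad), for 0.2 s.
At the end, for the whole second after the job is handed in: The lid stands open (above 1.10 rad) with the stay past straight (above 2.75 rad); the plate lies flat, face up, and at rest on the glass, its centre within 22 mm front-to-back and 30 mm sideways of the bed's centre and its long side within 8 degrees of the unit's front-to-back direction (all of step 1 and x of plate in the frame of bed between -0.022 and 0.022 m and y of plate in the frame of bed between -0.03 and 0.03 m and z of plate in the frame of bed between -0.004 and 0.004 m and angle between plate's own z axis and vertical below 0.06 rad and angle between the x axis of plate and the x axis of bed, either way round below 0.14 rad and linear speed of plate below 0.02 m/s); the robot touches nothing.
It fails at once if a bottle or the carton is shifted more than 20 mm or tipped (distance of any of bottle_near, bottle_right, carton from where it was at the start of the episode above 0.02 m or angle between any of bottle_near, bottle_right, carton's own z axis and vertical above 0.25 rad).
It fails at once if the plate falls to the bench (height (world z) of plate below 0.03 m).
It also fails if it takes over 72 s, if anything falls off the work surface, if the arm or the gripper's body presses on something with over 40 N, if the wrist force passes 120 N, or if a joint passes its speed limit or range.

## Robot

A 6-joint arm with a two-finger parallel gripper is mounted at the origin on the work surface. World frame = base frame: x ahead of the robot, y to its left, z up, the work surface at z = 0. Lengths are in m, angles in rad, forces in N, time in s.
With the tool pointing down it reaches from about 0.35 to 0.775 m from the base axis. Payload 7.3 kg.
Tool frame: the origin (TCP) lies at the centre of the arm's flange, where the gripper is bolted on; the fingertips stand 178 mm ahead of it and the grasp point (between the pads) lies 159 mm ahead of it; z points along the fingers, y is the line along which they close (so a half turn about z gives the same grasp; the last joint's range is limited). The gripper opens to 92 mm and grips with 3 to 60 N. Pads are 19 mm wide; open, the fingers measure 130 mm over their backs; the gripper's body (75 mm by 190 mm) begins 47 mm behind the grasp point.
Start: joints at [-1.253, 0.342, 1.524, -0, 1.275, -0.146], TCP at [0.235, -0.47, 0.405] pointing down, gripper open.
Joint ranges: [-2.53, 2.53], [-0.77, 2.02], [0.04, 2.7], [-1, 4.14], [0.28, 2.66], [-3.11, 3.11]. Speed limits (rad/s): [2.57, 2.57, 3.14, 3.14, 3.14, 3.14].

## Interface

Orientations are given as [roll, pitch, yaw] about the fixed x, y, z axes, in that order (R = Rz(yaw) Ry(pitch) Rx(roll)).
In Python, from cell import telemetry, vision, ticket gives the robot as it stands.
- The arm moves only by the shell command python3 -m crank 'ROWS' [FORCE]. ROWS is JSON, a list of rows, each a list of 5 numbers: the gripper command: -1 is shut, 1 is fully open, values between are in proportion, then the shift along the tool's x, y, z in mm, then the turn about the tool's z in rad. In form: [[fingers, dx, dy, dz, roll], ...]. A call has 1 to 12 rows; each row is the pose to reach, as a shift and turn from the pose commanded when the call began, along the tool's axes at that moment; what a row does not reach only later rows make up. A row lasts 1/12 s, in which the tool goes at most 41.7 mm and 7.16 degrees, less where a joint would pass 70% of its speed; a pose out of reach is approached as far as the arm can. A call with a gripper value outside its range is refused whole. The fingers move at their own pace and stop on an object; FORCE is the grip in N (left out, the last holds). Time passes only in rows, so rows that repeat a pose let the fingers close. It gives the time, the measured TCP pose, the force, the opening and the grip force at its end, in the units of the state.
- telemetry.observe(): the state, without advancing time (a new reading comes with each control period).
- vision.read_camera(name): name is "scene" or "top" or "wrist"; returns (picture, depth): 400x640x3 uint8, red, green, blue; 400x640 float32, m along the optical axis (not along the pixel's ray), 0 where there is no reading.
- vision.get_calibration(name): a dict with "camera_matrix" (3x3 intrinsics, pixels), "rvec" (rotation vector, rad) and "tvec" (3), from world to camera coordinates, as OpenCV has them. Camera axes: x right, y down, z forward; pixel columns grow to the right and rows downward; lengths in m; the calibration is good to about 2 mm. A picture is of the moment at which its call begins: read the wrist's pose just before it. get_calibration takes no time and is no camera call; for the wrist camera it gives the pose at the moment of the call.
- ticket.hand_in(): hands the job in; it is judged then, once.
The state is a dict: "time": time; "qpos": joint angles; "qvel": joint speeds; "joint_efforts": joint torques, N m; "tool_pos": TCP position; "tool_rot": TCP orientation; "contact_force": force on the tool from outside, world axes, zero at the start; "torque": the same for the moment, N m; "opening": finger opening in m; "grip_force": force on a finger pad.
Only numpy, scipy, OpenCV 4.12 (cv2) and the standard library are available. Lean on these libraries where they do the work, as an engineer would, in place of code of your own. Each camera call takes 0.05 s, during which the arm holds its last target. There are 200 camera calls.

## Working session

There is one attempt and no reset: what is moved stays moved. The work goes in short steps, Python scripts to look and compute and a shell command to move; the robot and the scene stay as the last step left them, time stands still between calls to the robot, and variables do not carry over. Pictures are saved under pics/ and viewed, at most 10 in all, crops included, and the job is handed in when it is done.

```bash
ls; mkdir -p pics; cat > h.py <<'E'
import numpy as np, cv2, json
from cell import telemetry, vision
def cal(n):
    c=vision.get_calibration(n); R=cv2.Rodrigues(np.array(c["rvec"],float))[0]
    return np.array(c["camera_matrix"],float),R,np.array(c["tvec"],float).ravel()
def ray(n,uv,z,c=None):
    K,R,t=c or cal(n); C=-R.T@t
    uv=np.atleast_2d(np.array(uv,float)); d=(R.T@np.linalg.inv(K)@np.c_[uv,np.ones(len(uv))].T).T
    return C+d*((z-C[2])/d[:,2])[:,None]
def cloud(n,dep,c=None):
    K,R,t=c or cal(n); v,u=np.indices(dep.shape)
    p=np.stack([(u-K[0,2])/K[0,0]*dep,(v-K[1,2])/K[1,1]*dep,dep],-1)
    return (p-t)@R
def proj(n,P,c=None):
    K,R,t=c or cal(n); q=(np.atleast_2d(P)@R.T+t)@K.T
    return q[:,:2]/q[:,2:]
E
python3 - <<'E'
from h import *
for n in("scene","top"):
    p,d=vision.read_camera(n); np.savez(f"pics/{n}0.npz",p=p,d=d); cv2.imwrite(f"pics/{n}0.png",p[...,::-1])
    K,R,t=cal(n); print(n,-R.T@t,R[2],K[0,0])
s=telemetry.observe(); print(s)
E
```

```text
pics
scene [1.09047208 0.18496348 0.94208885] [-0.50216453 -0.15420075 -0.85091298] 372.2125421542879
top [4.39156667e-01 6.05043728e-04 1.15690820e+00] [ 0.10996711  0.0032102  -0.99393004] 389.48075411860174
{'time': 0.1, 'qpos': array([-1.25301163e+00,  3.42660599e-01,  1.52489760e+00, -1.76949881e-05,
        1.27541186e+00, -1.45958456e-01]), 'qvel': array([-2.76663321e-05, -2.07200983e-03, -3.66736852e-03, -5.26628263e-04,
       -1.84607340e-03,  4.89418323e-04]), 'joint_efforts': array([ 1.83265423e-03, -4.32003772e+01, -2.44693905e+01,  7.19611114e-02,
        5.26055612e-02, -3.62208482e-05]), 'tool_pos': array([ 0.23483335, -0.46942399,  0.40411871]), 'tool_rot': array([-3.14022743e+00, -1.83589399e-04,  4.63748193e-01]), 'contact_force': array([0.4808661 , 0.18394131, 0.27858216]), 'torque': array([ 0.01325401, -0.01349424,  0.01273407]), 'grip_force': 0.0, 'opening': 0.09198640981076454}
```

View pics/top0.png

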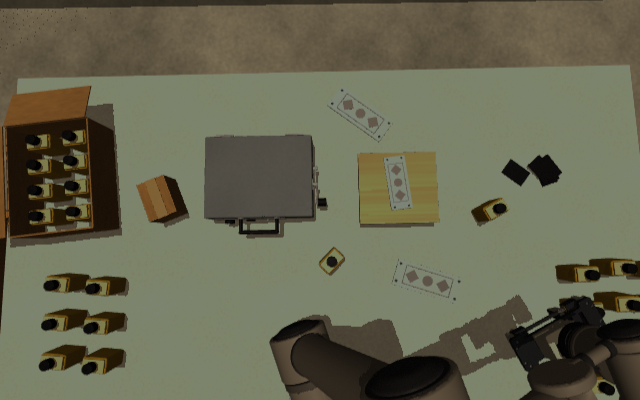

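View pics/scene0.png

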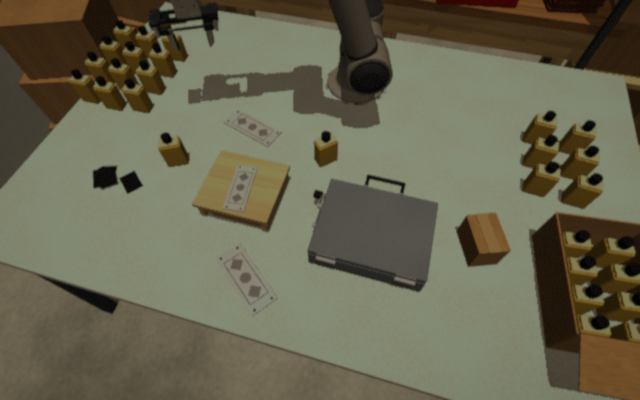

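Top view shows three plate look-alikes: on the riser (398,183), at the back (360,114) and at the front (428,281). The one on the riser is visibly the smallest and is the only one lying on the riser, so I choose it. The unit is at (260,178), handle at (259,230) and knuckle at (322,202). The riser is at (398,188), with bottle_near at (332,261), bottle_right at (490,210) and the carton at (160,198). The scene view agrees.

```bash
python3 - <<'E'
from h import *
f=np.load("pics/top0.npz"); p,d=f["p"],f["d"]; c=cal("top"); P=cloud("top",d,c)
def comp(m,uv,nm,z):
    n,l,st,ce=cv2.connectedComponentsWithStats(m.astype(np.uint8))
    k=l[uv[1],uv[0]]; mm=(l==k)&(k>0)
    ct=max(cv2.findContours(mm.astype(np.uint8),0,2)[0],key=cv2.contourArea)[:,0]
    W=ray("top",ct,z,c)[:,:2].astype(np.float32)
    r=cv2.minAreaRect(W*1000); print(nm,mm.sum(),"ctr",np.round(r[0],1),"size",np.round(r[1],1),"ang",round(r[2],2)); return mm
Z=P[...,2]; hsv=cv2.cvtColor(p,cv2.COLOR_RGB2HSV)
ok=d>0
lid=comp(ok&(abs(Z-.087)<.008),(260,175),"lid",.087)
wood=(hsv[...,1]>70)&(abs(Z-.07)<.012)
yy=comp(cv2.morphologyEx(((abs(Z-.071)<.012)&ok).astype(np.uint8),2,np.ones((3,3)))>0,(370,200),"riser",.07)
w=comp(cv2.morphologyEx((yy&(hsv[...,1]<60)).astype(np.uint8),3,np.ones((5,5)))>0,(398,170),"plate",.073)
for uv in[(260,175),(370,200),(398,183),(360,114),(428,281)]: print(uv,P[uv[1],uv[0]],hsv[uv[1],uv[0]])
for nm,b in dict(handle=(225,218,295,238),knuckle=(316,160,330,212)).items():
    q=P[b[1]:b[3],b[0]:b[2]]; s=p[b[1]:b[3],b[0]:b[2]].sum(-1)<90
    m=s&(q[...,2]>.03)&(q[...,2]<.12); print(nm,m.sum(),np.percentile(q[m],[2,50,98],axis=0).round(4) if m.any() else"")
cv2.imwrite("pics/c1.png",cv2.resize(p[75:310,190:460,::-1],None,fx=2.5,fy=2.5,interpolation=cv2.INTER_CUBIC))
E
```

```text
lid 9025 ctr [592.  182.6] size [311.  276.5] ang 89.67
riser 5520 ctr [ 577.  -201.6] size [200.3 220.6] ang 0.21
plate 1114 ctr [ 591.9 -201.5] size [149.3  59.2] ang 6.59
(260, 175) [0.61704039 0.18220869 0.08877763] [21 40 83]
(370, 200) [ 0.54317732 -0.1229744   0.07027468] [ 24 131 125]
(398, 183) [ 0.58890509 -0.2021482   0.07598328] [15 62 99]
(360, 114) [ 0.81202491 -0.10803064  0.00781188] [16 62 98]
(428, 281) [ 0.31005052 -0.29140389  0.00358494] [16 61 92]
handle 263 [[0.4562 0.1349 0.0422]
 [0.4648 0.2078 0.0807]
 [0.4975 0.2848 0.086 ]]
knuckle 59 [[0.5326 0.003  0.0532]
 [0.5409 0.0119 0.0626]
 [0.5531 0.023  0.0667]]
```

View pics/c1.png

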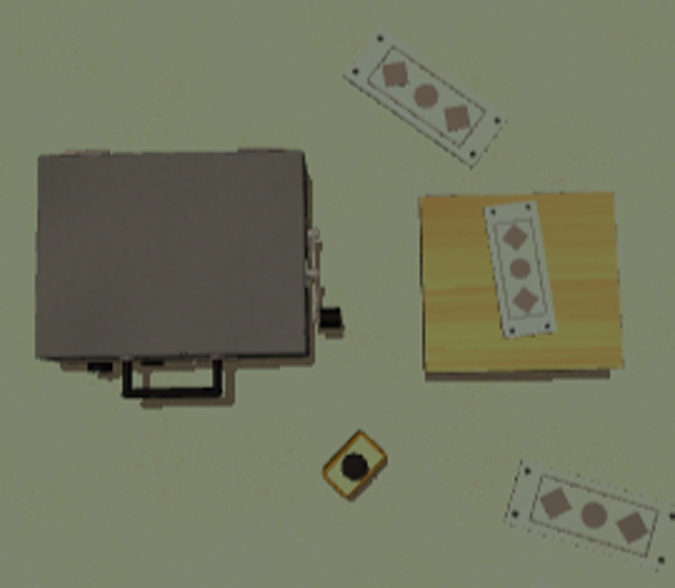

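The close crop confirms the choice. The riser plate at crop (520,268) is smaller than both look-alikes at (426,96) and (594,515). Handle bar is at crop (172,393), knuckle at (332,317).

```bash
python3 - <<'E'
from h import *
f=np.load("pics/top0.npz"); p,d=f["p"],f["d"]; c=cal("top"); P=cloud("top",d,c)
hsv=cv2.cvtColor(p,cv2.COLOR_RGB2HSV)
m=((abs(P[...,2]-.087)<.01)&(hsv[...,1]<90)&(hsv[...,2]>50)&(hsv[...,2]<105)).astype(np.uint8)
m=cv2.morphologyEx(m,2,np.ones((15,15)))
ct=max(cv2.findContours(m,0,2)[0],key=cv2.contourArea)[:,0]
r=cv2.minAreaRect((ray("top",ct,.087,c)[:,:2]*1000).astype(np.float32)); print("lid",r)
pl=np.array([[204.8,217.8],[313.2,218.6],[311.5,136],[205.2,137.4]]); print(ray("top",pl,.087,c).round(4))
print("bar ends",ray("top",[[239,232.2],[278.4,232.4]],.076,c).round(4))
cr=lambda x,y:[x/2.5+190,y/2.5+75]
print("knuckle ends",ray("top",[cr(320,318),cr(342,318)],.06,c).round(4))
g=np.load("pics/scene0.npz");cs=cal("scene")
print("scene bar px 367,180..404,185", ray("scene",[[367,180],[404,186]],.076,cs).round(4))
for n,uv in dict(bn=cr(355,466),br=[497,209]).items(): print(n,ray("top",[uv],.123,c).round(3))
E
```

```text
lid ((614.2012329101562, 187.64248657226562), (293.80023193359375, 226.82481384277344), 89.96845245361328)
[[0.5012 0.3345 0.087 ]
 [0.4933 0.0364 0.087 ]
 [0.7255 0.0376 0.087 ]
 [0.7275 0.3368 0.087 ]]
bar ends [[0.4602 0.2426 0.076 ]
 [0.4576 0.1336 0.076 ]]
knuckle ends [[ 0.5408  0.023   0.06  ]
 [ 0.5403 -0.0019  0.06  ]]
scene bar px 367,180..404,185 [[0.4734 0.1375 0.076 ]
 [0.4658 0.2414 0.076 ]]
bn [[ 0.378 -0.012  0.123]]
br [[ 0.508 -0.453  0.123]]
```

```bash
cat >> h.py <<'E'
def go(x,y,z,yaw):
    s=telemetry.observe(); p=s["tool_pos"]; R=cv2.Rodrigues(np.zeros(3))[0]
    r,pi,w=s["tool_rot"]
    from scipy.spatial.transform import Rotation as Ro
    R=Ro.from_euler("xyz",[r,pi,w]).as_matrix()
    dd=R.T@(np.array([x,y,z])-p)*1000; dy=-(yaw-w)
    dy=(dy+np.pi)%(2*np.pi)-np.pi
    print("t",round(s["time"],2),"q",s["qpos"].round(2),"pos",p.round(4),"rot",s["tool_rot"].round(3),"F",s["contact_force"].round(1),"shift",dd.round(1),"roll",round(dy,3))
E
python3 -c "
from h import *
go(.458,.188,.34,1.557)"
```

```text
t 0.1 q [-1.25  0.34  1.52 -0.    1.28 -0.15] pos [ 0.2348 -0.4694  0.4041] rot [-3.14  -0.     0.464] F [0.5 0.2 0.3] shift [ 493.7 -488.1   64.9] roll -1.093
```

```bash
python3 -m crank '[[-0.45,494,-488,0,-1.093],[-0.45,494,-488,0,-1.093],[-0.45,494,-488,0,-1.093],[-0.45,494,-488,0,-1.093],[-0.45,494,-488,0,-1.093],[-0.45,494,-488,0,-1.093],[-0.45,494,-488,0,-1.093],[-0.45,494,-488,0,-1.093],[-0.45,494,-488,0,-1.093],[-0.45,494,-488,0,-1.093],[-0.45,494,-488,0,-1.093],[-0.45,494,-488,0,-1.093]]'; python3 -c "
from h import *
go(.458,.188,.34,1.557)"
```

```text
time: 1.1
tool_pos: [0.3957, 0.006, 0.4047]
tool_rot: [3.141, 0.0, 1.557]
contact_force: [1.4, -1.1, 0.4]
opening: 0.0253
grip_force: 0.0
t 1.1 q [-0.18  0.1   1.84 -0.    1.2  -0.16] pos [0.3957 0.006  0.4047] rot [3.141 0.    1.557] F [ 1.4 -1.1  0.4] shift [182.9  59.7  64.7] roll -0.0
```

```bash
python3 -m crank '[[-0.45,183,60,65,0],[-0.45,183,60,65,0],[-0.45,183,60,65,0],[-0.45,183,60,65,0],[-0.45,183,60,65,0],[-0.45,183,60,65,0],[-0.45,183,60,65,0]]'; python3 - <<'E'
from h import *
go(.458,.188,.24,1.557)
c=cal("wrist"); p,d=vision.read_camera("wrist"); cv2.imwrite("pics/w1.png",p[...,::-1]); np.savez("pics/w1.npz",p=p,d=d)
print(-c[1].T@c[2],proj("wrist",[[.458,.188,.076],[.458,.138,.076],[.458,.238,.076]],c))
E
```

```text
time: 1.68
tool_pos: [0.4582, 0.1874, 0.3383]
tool_rot: [-3.139, 0.001, 1.56]
contact_force: [-0.4, -0.3, -0.3]
opening: 0.0255
grip_force: 0.0
t 1.68 q [ 0.23  0.36  1.7  -0.    1.09  0.24] pos [0.4582 0.1874 0.3383] rot [-3.139e+00  1.000e-03  1.560e+00] F [-0.4 -0.3 -0.3] shift [ 0.7  0.1 98.3] roll 0.003
[0.45874358 0.26840746 0.31777992] [[317.00223456 206.58661364]
 [317.62924605 266.24733863]
 [316.29630447 139.41671139]]
```

View pics/w1.png

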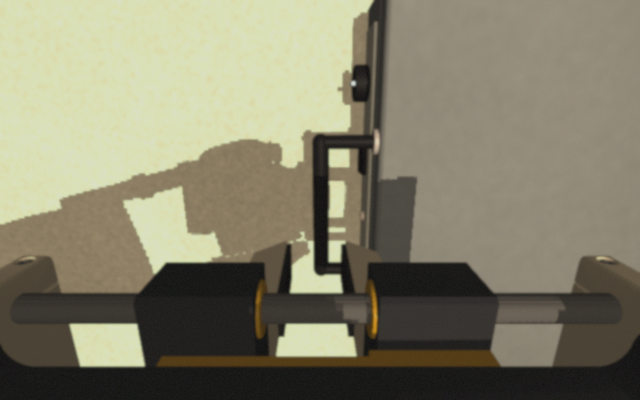

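Wrist view: bar runs from (320,140) to (325,270) between the fingers, about 3 mm further along +x than planned. I descend and grip.

```bash
python3 -m crank '[[-0.45,0,3,40,0],[-0.45,0,3,70,0],[-0.45,0,3,98,0],[-0.45,0,3,98,0],[-0.7,0,3,98,0],[-1,0,3,98,0],[-1,0,3,98,0],[-1,0,3,98,0],[-1,0,3,98,0]]' 10; python3 - <<'E'
from h import *
go(.461,.188,.24,1.557)
# lid arc: bar relative to hinge (r=270,h=11)
for a in np.arange(0,1.16,.1).tolist()+[1.12,1.13]:
    c,s=np.cos(a),np.sin(a); x=-270*c+11*s; z=270*s+11*c
    print(round(a,2),"dx",round(x+270,1),"dz",round(z-11,1))
E
```

```text
time: 2.48
tool_pos: [0.4609, 0.1856, 0.2435]
tool_rot: [3.142, 0.0, 1.557]
contact_force: [-4.6, -2.4, 3.2]
opening: 0.0111
grip_force: 10.0
t 2.48 q [ 0.23  0.49  1.81 -0.    0.85  0.24] pos [0.4609 0.1856 0.2435] rot [3.142 0.    1.557] F [-4.6 -2.4  3.2] shift [2.4 0.  3.5] roll -0.0
0.0 dx 0.0 dz 0.0
0.1 dx 2.4 dz 26.9
0.2 dx 7.6 dz 53.4
0.3 dx 15.3 dz 79.3
0.4 dx 25.6 dz 104.3
0.5 dx 38.3 dz 128.1
0.6 dx 53.4 dz 150.5
0.7 dx 70.6 dz 171.4
0.8 dx 89.8 dz 190.3
0.9 dx 110.8 dz 207.3
1.0 dx 133.4 dz 222.1
1.1 dx 157.3 dz 234.6
1.12 dx 162.3 dz 236.8
1.13 dx 164.8 dz 237.9
```

```bash
python3 -m crank '[[-1,0,1,-13,0],[-1,0,2.4,-27,0],[-1,0,5,-40,0],[-1,0,7.6,-53,0],[-1,0,11,-66,0],[-1,0,15.3,-79,0],[-1,0,20,-92,0],[-1,0,25.6,-104,0],[-1,0,32,-116,0],[-1,0,38.3,-128,0],[-1,0,46,-139,0],[-1,0,53.4,-150,0]]' 15 && python3 -m crank '[[-1,0,8.5,-10.5,0],[-1,0,17,-21,0],[-1,0,27,-31,0],[-1,0,36.4,-40,0],[-1,0,47,-48,0],[-1,0,57.4,-57,0],[-1,0,68,-64,0],[-1,0,80,-72,0],[-1,0,92,-78,0],[-1,0,104,-84,0],[-1,0,109,-86.4,0],[-1,0,109,-86.4,0]]'
```

```text
time: 3.48
tool_pos: [0.5126, 0.1853, 0.3936]
tool_rot: [-3.136, -0.0, 1.557]
contact_force: [-10.5, 0.7, 1.4]
opening: 0.0114
grip_force: 15.0
time: 4.48
tool_pos: [0.6224, 0.1842, 0.4834]
tool_rot: [3.138, -0.003, 1.558]
contact_force: [-9.1, 3.3, 12.5]
opening: 0.0114
grip_force: 15.0
```

```bash
python3 -m crank '[[-1,0,0,0,0],[-1,0,0,0,0],[-1,0,0,0,0]]'; python3 - <<'E'
from h import *
p,d=vision.read_camera("top"); cv2.imwrite("pics/t2.png",cv2.resize(p[60:300,180:420,::-1],None,fx=2.4,fy=2.4,interpolation=cv2.INTER_CUBIC)); np.savez("pics/t2.npz",p=p,d=d)
p,d=vision.read_camera("scene"); np.savez("pics/s2.npz",p=p,d=d);cv2.imwrite("pics/s2.png",p[...,::-1])
P=cloud("scene",d); 
m=(P[...,2]>.1)&(P[...,2]<.25)&(P[...,0]>.62)&(P[...,0]<.78)&(P[...,1]>.06)&(P[...,1]<.31)&(d>0)
q=P[m]; print(m.sum()); A=np.c_[q[:,2],q[:,1],np.ones(len(q))]; k=np.linalg.lstsq(A,q[:,0],rcond=None)[0]; print(k, "angle",np.arctan2(1,-k[0]))
E
```

```text
time: 4.73
tool_pos: [0.6219, 0.1843, 0.4833]
tool_rot: [3.137, -0.003, 1.558]
contact_force: [-7.1, 3.3, 10.6]
opening: 0.0112
grip_force: 15.0
6515
[-0.48622304  0.00351813  0.78454871] angle 1.118230902393132
```

View pics/s2.png

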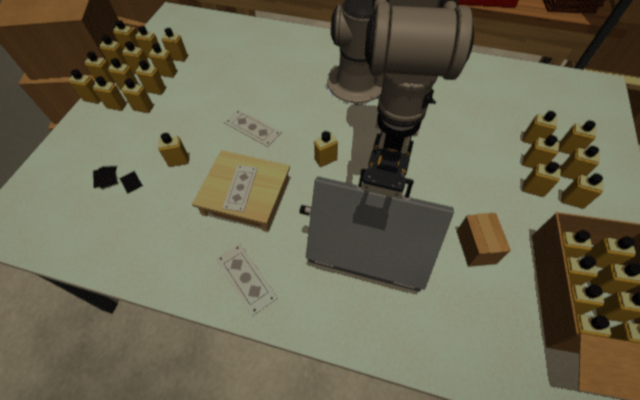

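Scene view: lid up at about 65°, roller visible at (305,210), nothing disturbed. I give it a small extra raise, release and withdraw upward.

```bash
python3 -m crank '[[-1,0,2,-2,0],[-1,0,2,-2,0],[-1,0,2,-2,0],[-0.5,0,2,-2,0],[-0.5,0,2,-2,0],[-0.5,0,2,-2,0],[-0.5,0,2,-20,0],[-0.5,0,2,-50,0],[-0.5,0,-38,-60,0],[-0.5,-40,-78,-60,0],[-0.5,-80,-118,-60,0],[-0.5,-120,-158,-60,0]]'; python3 - <<'E'
from h import *
go(.44,-.15,.45,1.571)
p,d=vision.read_camera("scene"); np.savez("pics/s3.npz",p=p,d=d)
P=cloud("scene",d); 
m=(P[...,2]>.1)&(P[...,2]<.25)&(P[...,0]>.62)&(P[...,0]<.78)&(P[...,1]>.06)&(P[...,1]<.31)&(d>0)
q=P[m]; A=np.c_[q[:,2],q[:,1],np.ones(len(q))]; k=np.linalg.lstsq(A,q[:,0],rcond=None)[0]; print(k, "angle",np.arctan2(1,-k[0]))
p,d=vision.read_camera("top"); np.savez("pics/t3.npz",p=p,d=d)
cv2.imwrite("pics/t3.png",cv2.resize(p[100:260,190:350,::-1],None,fx=3.6,fy=3.6,interpolation=cv2.INTER_CUBIC))
E
```

```text
time: 5.83
tool_pos: [0.4945, 0.0963, 0.5386]
tool_rot: [3.14, 0.001, 1.558]
contact_force: [0.6, -1.4, 1.0]
opening: 0.0227
grip_force: 0.0
t 5.83 q [ 0.04  0.23  1.31 -0.    1.59  0.05] pos [0.4945 0.0963 0.5386] rot [3.140e+00 1.000e-03 1.558e+00] F [ 0.6 -1.4  1. ] shift [-247.   -51.4   88.6] roll -0.013
[-0.48631885  0.00328344  0.78460335] angle 1.118153420743308
```

View pics/t3.png

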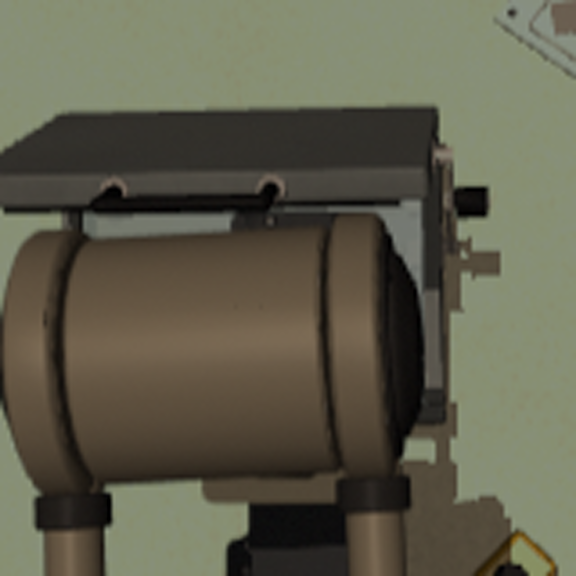

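```bash
python3 - <<'E'
from h import *
f=np.load("pics/t3.npz"); p=f["p"].astype(int).sum(-1); P=cloud("top",f["d"])
cr=lambda x,y:[x/3.6+190,y/3.6+100]
print("roller ends/ctr",ray("top",[cr(457,202),cr(489,202),cr(472,202)],.15).round(4))
print("lid right corners",ray("top",[cr(437,108)],.073).round(4),ray("top",[cr(436,195)],.278).round(4))
for v in range(152,161): print(v,p[v,308:332])
m=(P[...,2]>.12)&(P[...,2]<.19)&(P[...,1]<.034)&(P[...,1]>-.03)&(P[...,0]>.58)&(P[...,0]<.7); print(m.sum(),P[m].min(0),P[m].max(0))
go(.575,-.03,.45,1.571)
E
```

```text
roller ends/ctr [[ 0.6542  0.0219  0.15  ]
 [ 0.6537 -0.0015  0.15  ]
 [ 0.654   0.0109  0.15  ]]
lid right corners [[0.7467 0.0381 0.073 ]] [[0.6317 0.0325 0.278 ]]
152 [150  99 111 112  94 213 205 184 161  93  90  23  21  24  22  20  21 198
 391 390 396 396 395 394]
153 [156 105 114 115  86 241 242 184  45  43  39  37  38  36  32  35  31 196
 390 386 394 397 392 390]
154 [132 115 113 113  80 276 269 186  53  57  56  55  43  46  43  38  39 191
 382 383 393 394 393 393]
155 [101 115 112 115  78 284 239 186  52  57  59  52  56  48  49  41  37 189
 370 386 393 393 393 393]
156 [114 112 114 115  80 284 261 187  50  41  42  45  47  43  45  46  43 174
 366 391 394 394 393 393]
157 [114 114 111 115  80 230 243 191  97  35  28  31  30  34  33  38  34 155
 362 393 397 395 393 392]
158 [114 114 113 116  81 168 167 180 168  36  22  18  21  27  23  27  26 197
 383 392 396 397 396 393]
159 [114 116 117 118  81 165 103 160 203  34  15  15  14  17  10  13  13 238
 387 392 393 395 399 395]
160 [115 115 116 112  69 186 106 180 208 184 182 183 248 247 250 248 249 336
 393 391 393 393 398 395]
108 [6.42961894e-01 6.32108174e-04 1.25309048e-01] [0.66482626 0.03215169 0.18694902]
t 5.93 q [ 0.04  0.23  1.32 -0.    1.6   0.05] pos [0.4922 0.0944 0.5393] rot [-3.141e+00  2.000e-03  1.554e+00] F [-0.6  0.6  0.4] shift [-122.8   84.9   89.5] roll -0.017
```

Top crop: roller at crop (472,202), so it spans y -0.001 to 0.022 and x≈0.654. The lid stays at 1.118. I go beside the lid with closed fingers and push +x.

```bash
python3 -m crank '[[-1,-42,40,0,-0.017],[-1,-84,80,0,-0.017],[-1,-126,90,0,-0.017],[-1,-126,90,40,-0.017],[-1,-126,90,80,-0.017],[-1,-126,90,120,-0.017],[-1,-126,90,160,-0.017],[-1,-126,90,200,-0.017],[-1,-126,90,221,-0.017],[-1,-126,90,221,-0.017],[-1,-126,90,221,-0.017]]'; python3 - <<'E'
from h import *
go(.60,-.006,.318,1.571)
E
```

```text
time: 6.85
tool_pos: [0.585, -0.0303, 0.3171]
tool_rot: [-3.141, -0.0, 1.574]
contact_force: [1.3, 0.3, -0.1]
opening: 0.0002
grip_force: 0.0
t 6.85 q [-0.18  0.53  1.48 -0.    1.14 -0.19] pos [ 0.585  -0.0303  0.3171] rot [-3.141 -0.     1.574] F [ 1.3  0.3 -0.1] shift [24.3 15.1 -1. ] roll 0.003
```

```bash
python3 -m crank '[[-1,12,0,-1,0],[-1,24,0,-1,0],[-1,24,15,-1,0],[-1,24,25,-1,0],[-1,24,32,-1,0],[-1,24,36,-1,0],[-1,24,40,-1,0],[-1,24,44,-1,0]]'; python3 -m crank '[[-1,0,3,0,0],[-1,0,6,0,0],[-1,0,9,0,0],[-1,0,11,0,0],[-1,0,11,0,0]]'; python3 - <<'E'
from h import *
go(.645,-.006,.318,1.571)
p,d=vision.read_camera("scene"); np.savez("pics/s4.npz",p=p,d=d)
P=cloud("scene",d); 
m=(P[...,2]>.1)&(P[...,2]<.25)&(P[...,0]>.62)&(P[...,0]<.78)&(P[...,1]>.06)&(P[...,1]<.31)&(d>0)
q=P[m]; A=np.c_[q[:,2],q[:,1],np.ones(len(q))]; k=np.linalg.lstsq(A,q[:,0],rcond=None)[0]; print(k, "angle",np.arctan2(1,-k[0]))
E
```

```text
time: 7.52
tool_pos: [0.6284, -0.0057, 0.3186]
tool_rot: [3.141, 0.0, 1.574]
contact_force: [-0.2, -1.8, -0.3]
opening: 0.0003
grip_force: 0.0
time: 7.93
tool_pos: [0.6393, -0.0059, 0.3177]
tool_rot: [-3.141, -0.0, 1.574]
contact_force: [-4.1, 1.2, -0.5]
opening: 0.0005
grip_force: 1.4
t 7.93 q [-0.13  0.62  1.3   0.    1.22 -0.13] pos [ 0.6393 -0.0059  0.3177] rot [-3.141 -0.     1.574] F [-4.1  1.2 -0.5] shift [-0.1  5.7 -0.3] roll 0.003
[-0.463955    0.0032181   0.78295754] angle 1.1363982102181178
```

```bash
python3 -m crank '[[-1,0,2,0,0],[-1,0,4,0,0],[-1,0,6,0,0],[-1,0,8,0,0],[-1,0,8,0,0]]'; python3 -m crank '[[-1,0,2,0,0],[-1,0,4,0,0],[-1,0,4,0,0]]';python3 - <<'E'
from h import *
go(.645,-.006,.318,1.571)
p,d=vision.read_camera("scene")
P=cloud("scene",d); 
m=(P[...,2]>.1)&(P[...,2]<.25)&(P[...,0]>.62)&(P[...,0]<.78)&(P[...,1]>.06)&(P[...,1]<.31)&(d>0)
q=P[m]; A=np.c_[q[:,2],q[:,1],np.ones(len(q))]; k=np.linalg.lstsq(A,q[:,0],rcond=None)[0]; print(k, "angle",np.arctan2(1,-k[0]))
E
```

```text
time: 8.4
tool_pos: [0.6477, -0.0061, 0.3181]
tool_rot: [3.141, 0.0, 1.574]
contact_force: [-4.7, 0.0, 0.5]
opening: 0.0005
grip_force: 1.4
time: 8.65
tool_pos: [0.6501, -0.0062, 0.318]
tool_rot: [-3.136, 0.0, 1.574]
contact_force: [-13.2, -0.3, 6.1]
opening: 0.0004
grip_force: 6.7
t 8.65 q [-0.13  0.64  1.27 -0.    1.24 -0.13] pos [ 0.6501 -0.0062  0.318 ] rot [-3.136  0.     1.574] F [-13.2  -0.3   6.1] shift [ 0.2 -5.1  0.1] roll 0.003
[-0.46573519  0.00356594  0.78296288] angle 1.1349343352175532
```

```bash
python3 -m crank '[[-1,0,-20,0,0],[-1,0,-50,0,0],[-1,-40,-50,0,0],[-1,-80,-50,-20,0],[-1,-120,-50,-20,0],[-1,-160,-50,-20,0],[-1,-195,-50,-20,0],[-1,-195,-50,-20,0]]'; python3 - <<'E'
from h import *
p,d=vision.read_camera("top"); s=p.astype(int).sum(-1); np.savez("pics/t5.npz",p=p,d=d)
m=(s<70); m[:, :314]=0; m[:,332:]=0; m[:140]=0; m[175:]=0
v,u=np.nonzero(m); print(u.min(),u.max(),v.min(),v.max(), ray("top",[[u.mean(),v.mean()]],.15).round(4))
p,d=vision.read_camera("scene"); P=cloud("scene",d)
m=(P[...,2]>.1)&(P[...,2]<.25)&(P[...,0]>.62)&(P[...,0]<.78)&(P[...,1]>.06)&(P[...,1]<.31)&(d>0)
q=P[m]; A=np.c_[q[:,2],q[:,1],np.ones(len(q))]; k=np.linalg.lstsq(A,q[:,0],rcond=None)[0]; print("angle",np.arctan2(1,-k[0]))
go(.602,-.2003,.262,.115)
E
```

```text
time: 9.37
tool_pos: [0.6019, -0.2079, 0.3387]
tool_rot: [3.137, 0.005, 1.568]
contact_force: [-1.0, -0.2, 0.4]
opening: 0.0008
grip_force: 0.0
316 324 147 153 [[0.6703 0.0132 0.15  ]]
angle 1.1290741791289995
t 9.47 q [-0.45  0.6   1.29  0.    1.25 -0.45] pos [ 0.6021 -0.2028  0.3382] rot [3.139e+00 1.000e-03 1.571e+00] F [ 0.4  1.1 -0. ] shift [ 2.6 -0.3 76.2] roll 1.456
```

Locked: roller at unit x≈+56 mm, lid 1.129. Next I turn the tool over the plate and lower onto it.

```bash
python3 -m crank '[[-1,3,0,10,1.456],[-1,3,0,20,1.456],[-1,3,0,30,1.456],[-1,3,0,40,1.456],[-1,3,0,50,1.456],[-1,3,0,60,1.456],[-1,3,0,60,1.456],[-1,3,0,60,1.456],[-1,3,0,60,1.456],[-1,3,0,60,1.456],[-1,3,0,60,1.456],[-1,3,0,60,1.456]]'; python3 -m crank '[[-1,0,0,8,0],[-1,0,0,16,0],[-1,0,0,22,0],[-1,0,0,24,0],[-1,0,0,26,0],[-1,0,0,26,0]]'; python3 -c "
from h import *
go(.602,-.2003,.251,.115)"
```

```text
time: 10.47
tool_pos: [0.6026, -0.1963, 0.2785]
tool_rot: [3.141, -0.002, 0.113]
contact_force: [0.5, -0.4, -0.2]
opening: 0.0007
grip_force: 0.0
time: 10.97
tool_pos: [0.6019, -0.198, 0.2518]
tool_rot: [-3.141, 0.0, 0.119]
contact_force: [0.0, -0.6, 0.4]
opening: 0.0004
grip_force: 0.0
t 10.97 q [-0.44  0.68  1.39  0.    1.07  1.01] pos [ 0.6019 -0.198   0.2518] rot [-3.141  0.     0.119] F [ 0.  -0.6  0.4] shift [-0.2  2.3  0.8] roll 0.004
```

```bash
python3 -m crank '[[-1,0,2,0,0],[-1,0,2,1,0],[-1,0,2,2,0],[-1,0,2,3,0],[-1,0,2,4,0],[-1,0,2,4,0]]'
```

```text
time: 11.47
tool_pos: [0.6025, -0.2005, 0.2512]
tool_rot: [3.139, -0.003, 0.118]
contact_force: [-3.7, 0.2, 16.4]
opening: 0.0004
grip_force: 8.0
```

```bash
python3 -m crank '[[-1,-5,-0.6,0.5,0],[-1,-10,-1.2,0.5,0],[-1,-16,-1.9,0.5,0],[-1,-22,-2.6,0.5,0],[-1,-30,-3.5,0.5,0],[-1,-30,-3.5,0.5,0]]'; python3 - <<'E'
from h import *
p,d=vision.read_camera("scene"); cv2.imwrite("pics/s6.png",cv2.resize(p[110:270,150:330,::-1],None,fx=3.3,fy=3.3,interpolation=cv2.INTER_CUBIC))
go(.51,-.2003,.251,.118)
E
```

```text
time: 11.97
tool_pos: [0.5726, -0.2009, 0.2512]
tool_rot: [3.137, -0.007, 0.118]
contact_force: [-0.9, -0.3, 16.0]
opening: 0.0004
grip_force: 7.7
t 12.02 q [-0.46  0.64  1.48 -0.    1.01  0.99] pos [ 0.5727 -0.201   0.2512] rot [ 3.137 -0.006  0.118] F [-2.1 -0.7 16.6] shift [-62.2  -8.   -0.2] roll -0.0
```

View pics/s6.png

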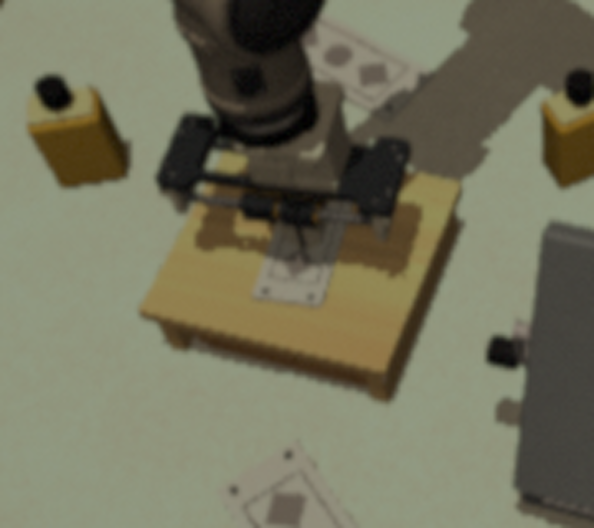

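```bash
python3 -c "
from h import *
print(ray('scene',[[255/3.3+150,298/3.3+110],[322/3.3+150,305/3.3+110]],.073).round(4))"
python3 -m crank '[[-1,-6,-0.7,0,0],[-1,-13,-1.5,0,0],[-1,-20,-2.4,0,0],[-1,-28,-3.3,0,0],[-1,-36,-4.3,0,0],[-1,-44,-5.2,0,0],[-1,-52,-6.2,0,0],[-1,-60,-7.1,0,0],[-1,-60,-7.1,0,0],[-1,-60,-7.1,0,0]]'
python3 - <<'E'
from h import *
go(.51,-.2003,.251,.118)
p,d=vision.read_camera("scene"); np.savez("pics/s7.npz",p=p,d=d)
hsv=cv2.cvtColor(p,cv2.COLOR_RGB2HSV)
E
```

```text
[[ 0.6412 -0.2193  0.073 ]
 [ 0.6325 -0.1626  0.073 ]]
time: 12.85
tool_pos: [0.5124, -0.2012, 0.2512]
tool_rot: [3.136, -0.006, 0.118]
contact_force: [-1.4, -0.6, 18.8]
opening: 0.0004
grip_force: 9.7
t 12.85 q [-0.51  0.55  1.65 -0.    0.93  0.94] pos [ 0.5124 -0.2012  0.2512] rot [ 3.136 -0.006  0.118] F [-1.4 -0.6 18.8] shift [-2.3 -1.1  0.1] roll -0.0
```

```bash
python3 -m crank '[[-1,0,0,-6,0],[-1,0,0,-40,0],[1,-35,0,-80,0],[1,-65,-5,-110,0],[1,-65,-5,-110,0],[1,-65,-5,-110,0]]'
python3 - <<'E'
from h import *
go(.455,-.2096,.251,.118)
for n in("top","scene"):
    p,d=vision.read_camera(n); np.savez(f"pics/{n}8.npz",p=p,d=d)
    hsv=cv2.cvtColor(p,cv2.COLOR_RGB2HSV); P=cloud(n,d)
    m=((abs(P[...,2]-.073)<.014)&(hsv[...,1]<75)&(P[...,0]>.38)&(P[...,0]<.68)&(P[...,1]<-.12)&(P[...,1]>-.29)).astype(np.uint8)
    m=cv2.morphologyEx(cv2.morphologyEx(m,3,np.ones((5,5))),2,np.ones((5,5)))
    ct=max(cv2.findContours(m,0,2)[0],key=cv2.contourArea)[:,0]
    W=ray(n,ct,.073); r=cv2.minAreaRect((W[:,:2]*1000).astype(np.float32)); print(n,m.sum(),r,W.min(0).round(3),W.max(0).round(3))
c=cal("wrist");p,d=vision.read_camera("wrist"); cv2.imwrite("pics/w8.png",p[...,::-1]); np.savez("pics/w8.npz",p=p,d=d,R=c[1],t=c[2],K=c[0])
E
```

```text
time: 13.4
tool_pos: [0.4453, -0.203, 0.3603]
tool_rot: [3.138, -0.004, 0.117]
contact_force: [0.4, -0.5, 0.2]
opening: 0.0231
grip_force: 0.0
t 13.4 q [-0.58  0.32  1.69 -0.    1.13  0.87] pos [ 0.4453 -0.203   0.3603] rot [ 3.138 -0.004  0.117] F [ 0.4 -0.5  0.2] shift [  8.4   7.3 109.4] roll -0.001
top 695 ((530.4217529296875, -199.79705810546875), (96.68907928466797, 60.9570426940918), 6.645985126495361) [ 0.48  -0.231  0.073] [ 0.578 -0.167  0.073]
scene 853 ((501.7522888183594, -206.1065216064453), (152.28143310546875, 65.8111801147461), 7.030468940734863) [ 0.423 -0.242  0.073] [ 0.579 -0.166  0.073]
```

View pics/w8.png

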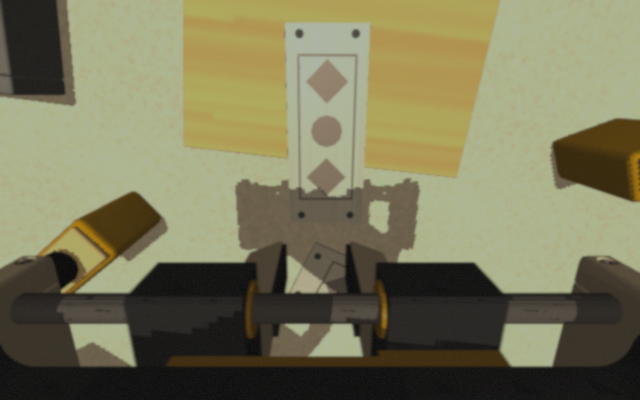

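Wrist view: plate from rear (327,23) to front (327,222), and riser front edge at row ~160, so it overhangs towards me with the face up.

```bash
python3 - <<'E'
from h import *
f=np.load("pics/w8.npz"); c=(f["K"],f["R"],f["t"])
W=ray("wrist",[[285,23],[370,23],[363,222],[290,222],[326.5,131]],.073,c); print(W.round(4)); E=ray("wrist",[[184,147],[286,158],[366,168],[458,178]],.07,c); print(E.round(4))
a=(W[0]+W[1])/2;b=(W[2]+W[3])/2; print("front",b,"ctr",(a+b)/2,"yaw",np.arctan2(*(a-b)[[1,0]]),"len",np.linalg.norm(a-b))
go(b[0]+.022,b[1]+.0025,.30,.117)
E
```

```text
[[ 0.5726 -0.1672  0.073 ]
 [ 0.5795 -0.2263  0.073 ]
 [ 0.4319 -0.2449  0.073 ]
 [ 0.4249 -0.1847  0.073 ]
 [ 0.5022 -0.2054  0.073 ]]
[[ 0.4767 -0.096   0.07  ]
 [ 0.4773 -0.1763  0.07  ]
 [ 0.4767 -0.2406  0.07  ]
 [ 0.4773 -0.3157  0.07  ]]
front [ 0.4283956  -0.21480051  0.073     ] ctr [ 0.50222993 -0.20578714  0.073     ] yaw 0.12147456929230023 len 0.14876490216108937
t 13.55 q [-0.58  0.33  1.69  0.    1.13  0.87] pos [ 0.4468 -0.2028  0.3566] rot [-3.141e+00  1.000e-03  1.180e-01] F [ 0.5  0.2 -1.1] shift [ 2.5  9.9 56.6] roll 0.001
```

```bash
python3 -m crank '[[1,2.5,10,0,0],[1,2.5,10,0,0],[1,2.5,10,20,0],[1,2.5,10,40,0],[1,2.5,10,60,0],[1,2.5,10,60,0],[1,2.5,10,60,0]]'; python3 -c "
from h import *
go(.4504,-.2123,.2445,.121)"
```

```text
time: 14.13
tool_pos: [0.4502, -0.2126, 0.2963]
tool_rot: [-3.139, 0.003, 0.118]
contact_force: [-0.3, -0.4, 0.4]
opening: 0.0813
grip_force: 0.0
t 14.13 q [-0.6   0.41  1.75 -0.    0.98  0.86] pos [ 0.4502 -0.2126  0.2963] rot [-3.139e+00  3.000e-03  1.180e-01] F [-0.3 -0.4  0.4] shift [ 0.3 -0.1 51.8] roll -0.003
```

```bash
python3 -m crank '[[1,0,0,0,0],[1,0,0,20,0],[1,0,0,38,0],[1,0,0,50,0],[1,0,0,52,0],[1,0,0,52,0]]' && python3 -m crank '[[0,0,0,0,0],[-1,0,0,0,0],[-1,0,0,0,0],[-1,0,0,0,0],[-1,0,0,0,0],[-1,0,0,0,0],[-1,0,0,0,0],[-1,0,0,0,0],[-1,0,0,0,0],[-1,0,0,0,0]]' 40
```

```text
time: 14.63
tool_pos: [0.4503, -0.2127, 0.2461]
tool_rot: [3.141, -0.0, 0.118]
contact_force: [0.8, -1.2, 0.5]
opening: 0.0916
grip_force: 0.0
time: 15.47
tool_pos: [0.4501, -0.2125, 0.2457]
tool_rot: [3.141, -0.0, 0.118]
contact_force: [-0.7, -0.2, 1.7]
opening: 0.0589
grip_force: 40.0
```

```bash
python3 -m crank '[[-1,0,0,-4,0],[-1,0,0,-10,0],[-1,0,0,-20,0],[-1,0,0,-35,0],[-1,0,0,-55,0],[-1,0,0,-80,0],[-1,0,0,-105,0],[-1,0,0,-110,0],[-1,0,0,-110,0]]' 50; python3 - <<'E'
from h import *
p,d=vision.read_camera("scene"); P=cloud("scene",d); 
s=telemetry.observe(); z=s["tool_pos"][2]-.172
m=(d>0)&(P[...,2]>.13)&(P[...,2]<.21)&(P[...,0]>.48)&(P[...,0]<.6)&(P[...,1]<-.14)&(P[...,1]>-.26)
q=P[m]; print(m.sum(),z); A=np.c_[q[:,0]-.5,q[:,1],np.ones(len(q))]; print(np.linalg.lstsq(A,q[:,2],rcond=None)[0],q.min(0),q.max(0))
go(.614-.01-.0525,.186,.38,0)
E
```

```text
time: 16.22
tool_pos: [0.4502, -0.2126, 0.358]
tool_rot: [3.138, -0.004, 0.118]
contact_force: [1.0, -0.2, -0.7]
opening: 0.0581
grip_force: 50.0
661 0.18424956820746696
[-0.01367908 -0.00029078  0.1845372 ] [ 0.48017806 -0.23618832  0.17860587] [ 0.58039092 -0.16530743  0.1894516 ]
t 16.27 q [-0.6   0.34  1.67 -0.    1.13  0.86] pos [ 0.4499 -0.2124  0.3562] rot [ 3.14e+00 -1.00e-03  1.18e-01] F [ 0.9  0.8 -0.4] shift [ 147.8 -383.6  -24. ] roll 0.118
```

Plate held level. I carry it sideways in front of the unit.

```bash
python3 -m crank '[[-1,2,-15,-10,0.01],[-1,5,-40,-15,0.02],[-1,9,-72,-15,0.04],[-1,13,-108,-15,0.05],[-1,17,-144,-15,0.06],[-1,21,-180,-15,0.07],[-1,26,-216,-15,0.08],[-1,30,-252,-15,0.09],[-1,34,-288,-15,0.1],[-1,38,-324,-15,0.11],[-1,42,-354,-15,0.118],[-1,45,-380,-15,0.118]]'; python3 -m crank '[[-1,2,-10,0,0],[-1,2,-15,10,0],[-1,2,-15,35,0],[-1,2,-15,60,0],[-1,2,-15,85,0],[-1,2,-15,98,0],[-1,2,-15,98,0]]';  python3 - <<'E'
from h import *
c=cal("wrist");p,d=vision.read_camera("wrist"); cv2.imwrite("pics/w9.png",p[...,::-1]); np.savez("pics/w9.npz",p=p,d=d,R=c[1],t=c[2],K=c[0])
go(.552,.186,.232,0)
E
```

```text
time: 17.27
tool_pos: [0.4493, 0.1723, 0.369]
tool_rot: [3.141, 0.003, 0.0]
contact_force: [-0.3, -0.2, -0.7]
opening: 0.058
grip_force: 50.0
time: 17.85
tool_pos: [0.4508, 0.1836, 0.2685]
tool_rot: [3.139, 0.008, -0.001]
contact_force: [-0.8, 0.5, -1.3]
opening: 0.0581
grip_force: 50.0
t 17.9 q [ 0.23  0.43  1.8  -0.    0.91  1.8 ] pos [0.4515 0.1839 0.2704] rot [ 3.14e+00  5.00e-03 -1.00e-03] F [ 0.4 -0.1 -0.7] shift [100.7  -2.3  37.9] roll -0.001
```

View pics/w9.png

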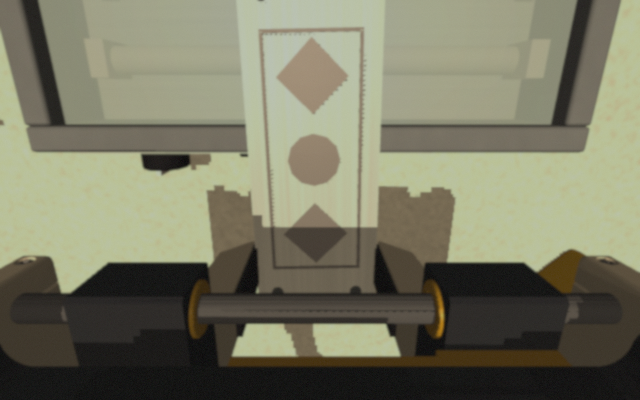

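Wrist view: plate in the gripper with its circle at (314,160), tray front rim along row ~150 from (30,150) to (588,150), glass beyond.

```bash
python3 - <<'E'
from h import *
f=np.load("pics/w9.npz"); c=(f["K"],f["R"],f["t"])
print(ray("wrist",[[30,127],[588,127],[30,151],[588,151]],.065,c).round(4)); print("plate circle",ray("wrist",[[314,160]],.097,c).round(4))
E
```

```text
[[0.5146 0.3327 0.065 ]
 [0.5139 0.0385 0.065 ]
 [0.5019 0.3361 0.065 ]
 [0.5012 0.0353 0.065 ]]
plate circle [[0.5029 0.1833 0.097 ]]
```

```bash
python3 -m crank '[[-1,15,-2.3,0,0],[-1,40,-2.3,0,0],[-1,65,-2.3,0,0],[-1,88,-2.3,4,0],[-1,100,-2.3,12,0],[-1,100,-2.3,24,0],[-1,100,-2.3,32,0],[-1,100,-2.3,36,0],[-1,100,-2.3,38,0],[-1,100,-2.3,38,0],[-1,100,-2.3,38,0]]'; python3 - <<'E'
from h import *
go(.552,.186,.232,0)
E
```

```text
time: 18.82
tool_pos: [0.552, 0.1875, 0.2352]
tool_rot: [-3.142, -0.001, -0.0]
contact_force: [0.2, -0.2, -1.4]
opening: 0.0581
grip_force: 50.0
t 18.82 q [ 0.2   0.62  1.57 -0.    0.95  1.77] pos [0.552  0.1875 0.2352] rot [-3.142e+00 -1.000e-03 -0.000e+00] F [ 0.2 -0.2 -1.4] shift [0.  1.5 3.2] roll -0.0
```

```bash
python3 -m crank '[[-1,0,1,1,0],[-1,0,1,2,0],[-1,0,1,3,0],[-1,0,1,3.5,0],[-1,0,1,3.5,0]]'; python3 -m crank '[[-0.2,0,0,0,0],[0,0,0,0,0],[0.3,0,0,0,0],[0.6,0,0,0,0],[0.6,0,0,0,0],[0.6,0,0,0,0],[0.6,0,0,0,0],[0.6,0,0,0,0]]' 3
```

```text
time: 19.23
tool_pos: [0.552, 0.1865, 0.2313]
tool_rot: [3.142, -0.0, -0.0]
contact_force: [-0.8, 0.2, 1.9]
opening: 0.0579
grip_force: 51.2
time: 19.9
tool_pos: [0.5522, 0.1865, 0.2313]
tool_rot: [-3.141, -0.001, -0.0]
contact_force: [0.6, -0.2, 3.6]
opening: 0.0734
grip_force: 1.6
```

```bash
python3 -m crank '[[0.6,0,0,-4,0],[0.6,0,0,-15,0],[0.6,0,0,-40,0],[0.6,-30,0,-60,0],[0.6,-70,0,-80,0],[0.6,-100,0,-100,0],[0.6,-100,0,-100,0],[0.6,-100,0,-100,0],[0.6,-100,0,-100,0]]'; python3 - <<'E'
from h import *
go(.552,.186,.232,0)
c=cal("wrist");p,d=vision.read_camera("wrist"); cv2.imwrite("pics/w10.png",p[...,::-1]); np.savez("pics/w10.npz",p=p,d=d,R=c[1],t=c[2],K=c[0])
p,d=vision.read_camera("scene"); P=cloud("scene",d)
m=(P[...,2]>.1)&(P[...,2]<.25)&(P[...,0]>.62)&(P[...,0]<.78)&(P[...,1]>.06)&(P[...,1]<.31)&(d>0)
q=P[m]; A=np.c_[q[:,2],q[:,1],np.ones(len(q))]; k=np.linalg.lstsq(A,q[:,0],rcond=None)[0]; print("angle",np.arctan2(1,-k[0]))
E
```

```text
time: 20.65
tool_pos: [0.4524, 0.1865, 0.3317]
tool_rot: [-3.141, -0.002, -0.0]
contact_force: [0.6, -0.7, -0.4]
opening: 0.0734
grip_force: 0.0
t 20.65 q [ 0.23  0.35  1.73 -0.    1.06  1.81] pos [0.4524 0.1865 0.3317] rot [-3.141e+00 -2.000e-03 -0.000e+00] F [ 0.6 -0.7 -0.4] shift [99.4  0.5 99.9] roll -0.0
angle 1.1290906819697535
```

View pics/w10.png

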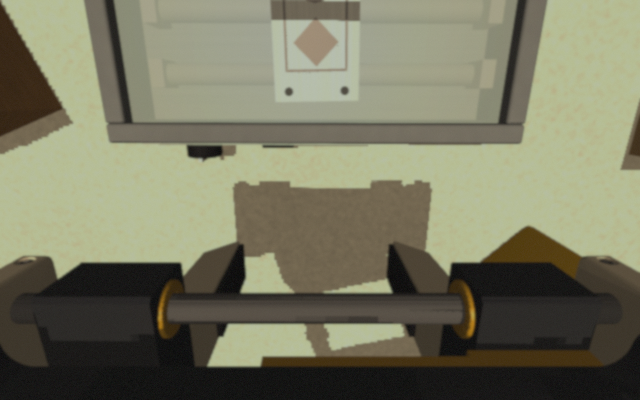

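Wrist view: plate on the glass, face up, with front corners at (275,102) and (359,100), centred between the rim sides (107 and 524), and the lid still at 1.129.

```bash
python3 - <<'E'
from h import *
f=np.load("pics/w10.npz"); c=(f["K"],f["R"],f["t"])
W=ray("wrist",[[275,102],[359,100],[271,2],[360,2],[316,43]],.056,c); print(W.round(4)); R=ray("wrist",[[107,143],[524,143]],.065,c); print(R.round(4))
P=cloud("wrist",f["d"],c); print("z plate",np.median(P[85:97,300:335,2]),"glass",np.median(P[85:97,230:262,2]), "far",np.median(P[2:8,290:340,2]))
E
```

```text
[[0.5293 0.2153 0.056 ]
 [0.5306 0.1547 0.056 ]
 [0.5932 0.2156 0.056 ]
 [0.5931 0.1563 0.056 ]
 [0.5682 0.1857 0.056 ]]
[[0.5011 0.3366 0.065 ]
 [0.5009 0.0355 0.065 ]]
z plate 0.0555167300155371 glass 0.05252380727865454 far 0.05557821368733867
```

```bash
python3 -c "
from cell import ticket
print(ticket.hand_in())"
```

```text
the job is handed in; nothing more can be done
None
```

The job is handed in, though it printed no verdict: my last measurements put the plate flat, face up and square on the glass, about 10 mm towards the front of centre, with the lid up and locked at 1.129 rad and the arm never moved close to the bottles or the carton.

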